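# Brace a square jar in the bench block and unscrew its tight cap

### The arm

A 6-joint arm with a two-finger parallel gripper is mounted at the origin on the work surface. World frame = base frame: x ahead of the robot, y to its left, z up, the work surface at z = 0. Lengths are in m, angles in rad, forces in N, time in s.
With the tool pointing down it reaches from about 0.375 to 0.9 m from the base axis. Payload 3.1 kg.
Tool frame: the origin (TCP) lies between the finger pads; the fingertips stand manip.finger_overhang ahead of it and the grasp point (between the pads) lies 5 mm behind it (manip.finger_overhang is the distance from the TCP to the fingertips, in m); z points along the fingers, y is the line along which they close (so a half turn about z gives the same grasp; the last joint's range is limited). The gripper opens to 85 mm and grips with 20 to 120 N. Pads are 22 mm wide; open, the fingers measure 114 mm over their backs; the gripper's body (76 mm by 85 mm) begins 54 mm behind the grasp point. The pads swing forward as they close: fully open they stand 13 mm farther back than shut.
Start: joints at [-1.325, 0.527, 1.433, -0, 1.181, -0.178], TCP at [0.257, -0.57, 0.214] pointing down, gripper open.
Joint ranges: [-3.08, 3.08], [-0.75, 2.2], [0.22, 2.44], [-1.43, 4.57], [0, 2.65], [-2.85, 2.85]. Speed limits (rad/s): [2.79, 2.79, 3.14, 3.14, 3.14, 3.14].

### API

Orientations are given as a unit quaternion [x, y, z, w].
In Python, from station import manip gives the robot as it stands.
- The arm moves only by the tool drive_tool, never from a script. Its argument "plan" is a list of rows, each a list of 7 numbers: the shift along the tool's x, y, z in m, then the turn, a rotation vector about the tool's x, y, z in degrees, then the opening, from -1 (shut) to 1 (fully open). In form: [[x, y, z, wx, wy, wz, gripper], ...]. A call has 1 to 10 rows; each row shifts and turns the commanded pose from where the row before left it, along the tool's axes as they then stand; what a row does not reach is not made up. A row lasts 1/10 s, in which the tool goes at most 50 mm and 8.59 degrees, less where a joint would pass 70% of its speed; a pose out of reach is approached as far as the arm can. A call is refused whole if a number of a shift passes 0.05 or a number of a turn 8.59, either way. A call with a gripper value outside its range is refused whole. The fingers move at their own pace and stop on an object; "newtons" is the grip in N (left out, the last holds). Time passes only in rows, so rows that do not move let the fingers close. It gives the time, the measured TCP pose, the force, the opening and the grip force at its end, in the units of the state.
- manip.sense(): the state, without advancing time (a new reading comes with each control period).
- manip.snapshot(name): name is "side" or "top"; returns a dict with "image" (384x512x3 uint8, red, green, blue), "z_map" (384x512 float32, m along the optical axis (not along the pixel's ray), 0 where there is no reading), "fov_y" (degrees; the focal length in pixels is half the picture's height over the tangent of half this angle, whatever the lens; pixels are square), "cx", "cy" (the principal point, pixels), "k1" (the pictures are not rectified: a ray, as slopes to the right and down, at radius r is drawn at 1 + k1 r^2 times it, then the intrinsics apply), "extrinsics" (4x4, takes a point from camera to world coordinates). Camera axes: x right, y up, looking along -z (the intrinsics and any distortion apply to the point x, -y, -z); pixel columns grow to the right and rows downward; lengths in m; the calibration is good to about 2 mm. A picture is of the moment at which its call begins.
- manip.sign_off(): hands the job in; it is judged then, once.
The state is a dict: "t": time; "q": joint angles; "qd": joint speeds; "tau": joint torques, N m; "tcp_pos": TCP position; "tool_rot": TCP orientation; "force": force on the tool from outside, world axes, zero at the start; "ft_torque": the same for the moment, N m; "finger_gap": opening from 0.0 (shut) to 1.0 (fully open); "gripper_force": force on a finger pad.
Only numpy, scipy, OpenCV 4.12 (cv2) and the standard library are available. Lean on these libraries where they do the work, as an engineer would, in place of code of your own. Each camera call takes 0.05 s, during which the arm holds its last target. There are 200 camera calls.

### The job

Stand the square amber jar, cap up, fully home in the square recess of the wooden bench block, so that it cannot turn. Then unscrew its tight cap anticlockwise, turning only until the threads let go, and lift it off with the jar left home in the recess. Finish while still holding the cap level just above the jar's mouth, about 2 cm clear of it and touching nothing but the gripper, and leave the other things on the bench where they are.

Things in the scene. Friction and masses are not known exactly. Their poses are not given: they have to be found in the camera images.
- jar: square amber glass jar, 0.3 kg: body 56 x 56 mm, 62 mm high; above it a shoulder narrowing to a neck 36 mm across, mouth 82 mm above the underside. Origin: centre of the underside; z up through the mouth, x and y square to the flat sides. It starts standing upright beside the block with the cap on (98 mm high over the cap). Standing free it turns with its cap
- cap: round steel twist-off cap, 58 mm across, 26 mm high, 60 g, its upper 14 mm solid and best to grip. Origin: centre of its lower rim, z up. Screwed on, its rim is 72 mm above the jar's underside, 10 mm below the mouth, and its x axis is 0 to 0.2 rad anticlockwise (from above) of the jar's x axis
- thread (a point): centre of the neck, 72 mm above the jar's underside. Three-lug thread: the cap unscrews anticlockwise (from above) against a stiff seal (about 0.3 to 0.6 N m; under 15 N of grip slips), rising 2 to 3 mm, and lets go when its x axis is 1.0 to 1.1 rad anticlockwise of the jar's; from there to 1.5 rad it lifts straight off; much further the lugs catch the next threads. It cannot be pulled off before
- mouth (a point): centre of the jar's mouth, on the jar's axis 82 mm above its underside
- block: dark wooden block fixed to the bench, 100 x 100 mm, 30 mm high, with one square recess in its top, 59 x 59 mm with slightly chamfered mouth, 22 mm deep, sides parallel to the block's. Origin: centre of the underside (on the bench); z up, x and y square to its sides
- recess (a point): centre of the recess floor, 8 mm above the bench
- screwdriver: bystander: screwdriver lying on the bench. Origin under its middle
- round_jar: bystander: round amber jar with a lid, 64 mm across, 95 mm high. Origin: centre of the underside
- hammer: bystander: hammer lying on the bench
- tape: bystander: roll of paper tape lying flat, 90 mm across, 24 mm high. Origin: centre of the underside
- offcut: bystander: wood offcut 50 x 110 x 28 mm. Origin: centre of the underside
- bowl: bystander: white plastic bowl, 110 mm across, 45 mm high. Origin: centre of the underside
- brush: bystander: brush lying on the bench
Not all that is in view belongs to the job. Several things look just like the block: the one meant starts nearest to the robot's base. There is more than one size of the cap; the job needs the smaller.

How it is judged:
On the way, in this order (a step that is already met when the one before it is completed fails the run):
1. the jar stands upright, fully home in the recess, its cap still screwed on (distance between jar and recess below 0.006 m and angle between jar's own z axis and vertical below 0.08 rad and z of cap in the frame of jar below 0.08 m and angle between the x axis of cap and the x axis of jar, either way round below 0.55 rad), for 0.2 s.
2. the cap is unscrewed and lifted clear of the mouth, the jar still home (distance between jar and recess below 0.006 m and angle between jar's own z axis and vertical below 0.08 rad and z of cap in the frame of jar above 0.086 m), for 0.1 s.
At the end, for the whole second after the job is handed in: the jar is upright and home in the recess (underside centre within 6 mm of the recess floor's centre); the gripper still holds the cap, still and level (within 0.2 rad), rim 8 to 40 mm above the mouth and within 20 mm of the jar's axis, touching neither jar nor block (distance between jar and recess below 0.006 m and angle between jar's own z axis and vertical below 0.08 rad and z of cap in the frame of jar between 0.09 and 0.122 m and horizontal distance between cap and mouth below 0.02 m and angle between cap's own z axis and vertical below 0.2 rad and contact force between cap and the fingers above 1 N and contact force between cap and jar below 0.2 N and contact force between cap and block below 0.2 N and linear speed of cap below 0.03 m/s); the arm keeps its last pose, push and grip.
It fails at once if the cap is turned on far past where the threads let go (more than 1.5 rad from the jar's x axis) (angle between the x axis of cap and the x axis of jar, either way round above 1.5 rad).
It fails at once if the jar is tipped over (angle between jar's own z axis and vertical above 0.6 rad).
It fails at once if a bystander is moved by more than 30 mm (distance of any of screwdriver, round_jar, hammer, tape, offcut, bowl, brush from where it was at the start of the episode above 0.03 m).
It also fails if it takes over 48 s, if anything falls off the work surface, if the arm or the gripper's body presses on something with over 40 N, if the wrist force passes 120 N, or if a joint passes its speed limit or range.

## Working session

There is one attempt and no reset: what is moved stays moved. The work goes in short steps, Python scripts to look and compute and a tool call to move; the robot and the scene stay as the last step left them, time stands still between calls to the robot, and variables do not carry over. Pictures are saved under pics/ and viewed, at most 10 in all, crops included, and the job is handed in when it is done.

Besides the shell and the picture viewer there is one more tool, called after "Request:" by a JSON object that holds its "name" and its "arguments", one argument or row to a line. drive_tool: Moves the arm, as the interface text tells. Its arguments: {"type":"object","properties":{"plan":{"type":"array"},"newtons":{"type":"number"}},"required":["plan"]}

```bash
ls; mkdir -p pics; cat > h.py <<'E'
import numpy as np,cv2,pickle
from station import manip
def snap(n):
    s=manip.snapshot(n); pickle.dump(s,open(n+'.pkl','wb')); return s
def load(n): return pickle.load(open(n+'.pkl','rb'))
def rays(s,uv):
    uv=np.atleast_2d(np.asarray(uv,float)); f=s['image'].shape[0]/2/np.tan(np.radians(s['fov_y'])/2)
    K=np.array([[f,0,s['cx']],[0,f,s['cy']],[0,0,1]])
    p=cv2.undistortPoints(uv[:,None],K,np.array([s['k1'],0,0,0.]),None,None,None)[:,0]
    return np.c_[p[:,0],-p[:,1],-np.ones(len(p))]
def onplane(s,uv,z):
    d=rays(s,uv); E=np.array(s['extrinsics']); w=d@E[:3,:3].T; o=E[:3,3]
    return o+w*((z-o[2])/w[:,2])[:,None]
def cloud(s):
    h,w=s['z_map'].shape; v,u=np.mgrid[:h,:w]; d=rays(s,np.c_[u.ravel(),v.ravel()])*s['z_map'].reshape(-1,1)
    E=np.array(s['extrinsics']); return (d@E[:3,:3].T+E[:3,3]).reshape(h,w,3)
def save(n,im): cv2.imwrite('pics/'+n+'.png',cv2.cvtColor(im,cv2.COLOR_RGB2BGR))
E
python3 - <<'E'
from h import *
a=snap('top');b=snap('side')
for s in(a,b): print(s['fov_y'],s['cx'],s['cy'],s['k1'],np.round(s['extrinsics'],3).tolist())
im=np.hstack([a['image'],b['image']]); save('top0',a['image']);save('side0',b['image'])
print(manip.sense(), manip.finger_overhang)
E
```

```text
pics
42.128223575111576 249.77545278057673 202.87278212348852 -0.20539181557007327 [[-0.024, 0.993, -0.111, 0.411], [-1.0, -0.024, -0.003, 0.013], [-0.006, 0.111, 0.994, 1.355], [0.0, 0.0, 0.0, 1.0]]
51.402689043704854 261.70180976435415 188.77281479018416 -0.023229836952817433 [[-0.758, 0.394, -0.519, -0.055], [-0.652, -0.462, 0.601, 0.735], [-0.003, 0.795, 0.607, 0.817], [0.0, 0.0, 0.0, 1.0]]
{'t': 0.1, 'q': array([-1.32548516e+00,  5.28396912e-01,  1.43381320e+00, -4.69903427e-06,
        1.18141131e+00, -1.78475790e-01]), 'qd': array([-6.52447529e-04, -2.16751463e-03, -4.10833528e-03, -5.95801756e-04,
        8.74128478e-05, -4.20046697e-04]), 'tau': array([-1.28189313e-04, -4.43303668e+01, -1.78587037e+01, -1.69112591e-04,
        3.92833652e-03,  2.25279439e-05]), 'tcp_pos': array([ 0.25687532, -0.56899996,  0.21270454]), 'tool_rot': array([ 9.77633756e-01,  2.10312173e-01, -3.60636420e-05, -1.01374691e-03]), 'force': array([-0.10641554,  0.66606469, -0.97708654]), 'ft_torque': array([-0.04471738, -0.02815604,  0.03018469]), 'gripper_force': 0.0, 'finger_gap': 1.0014512232377515} 0.014
```

View pics/top0.png

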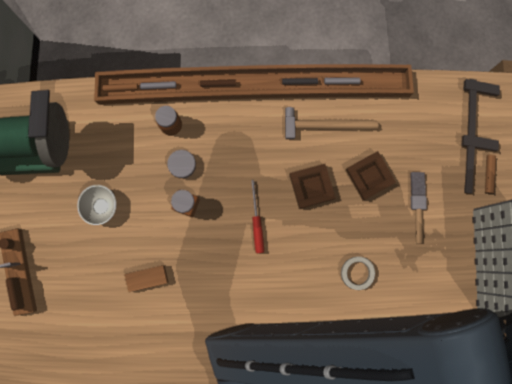

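View pics/side0.png

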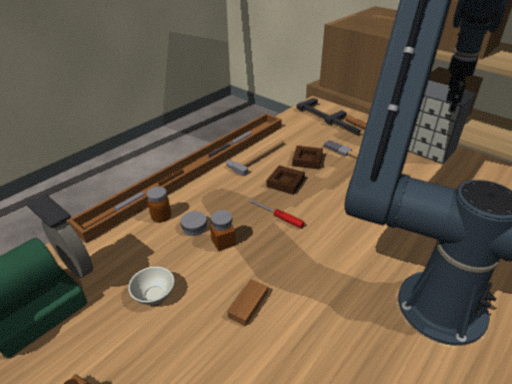

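The top view shows a round jar at (167,119), a larger loose cap flat on the bench at (181,163), and the square amber jar at (183,202), which is at (222,230) in the side view. There are two block look-alikes, at (314,187) and (372,176). Next I'll measure these and make a close crop.

```bash
cat > m.py <<'E'
from h import *
a=load('top');b=load('side');C=cloud(a);D=cloud(b)
def rect(P,n):
    r=cv2.minAreaRect((P[:,:2]*1000).astype(np.float32)); print(n,np.round(r[0],1),np.round(r[1],1),round(r[2],1),'n',len(P),'z',np.round(np.percentile(P[:,2],[5,50,95]),4))
def near(C,c,r,z0,z1):
    m=(np.hypot(C[...,0]-c[0],C[...,1]-c[1])<r)&(C[...,2]>z0)&(C[...,2]<z1); return C[m]
for n,(u,v) in dict(round=(167,119),cap2=(181,163),jar=(183,202),A=(314,187),B=(372,176)).items():
    p=C[v,u];print(n,p.round(4))
    if n in'AB':
        for X,s in((C,'top'),(D,'side')):
            rect(near(X,p,.085,.025,.036),s); rect(near(X,p,.03,-.005,.015),s+' floor')
    else:
        for X,s in((C,'top'),(D,'side')):
            q=near(X,p,.06,p[2]-.006,p[2]+.006); rect(q,s)
            if n=='jar': rect(near(X,p,.055,.012,.055),s+' body')
u=cv2.resize(a['image'][90:250,130:290],(480,480),interpolation=2);w=cv2.resize(a['image'][140:220,280:410],(780,480))
j=cv2.resize(b['image'][170:260,170:290],(640,480),interpolation=2)
v=np.zeros((600,800,3),np.uint8);v[:300,:400]=cv2.resize(a['image'][90:240,150:350],(400,300),interpolation=2);v[:300,400:]=cv2.resize(b['image'][180:255,170:270],(400,300),interpolation=2)
v[300:,:400]=cv2.resize(a['image'][145:220,285:385],(400,300),interpolation=2);v[300:,400:]=cv2.resize(b['image'][140:215,240:340],(400,300),interpolation=2)
save('crop',v)
E
python3 m.py
```

```text
round [0.7784 0.2291 0.096 ]
top [787.8 234.3] [53.1 53.5] 65.2 n 323 z [0.0913 0.0955 0.0998]
side [788.  237.4] [55.5 54.3] 6.3 n 209 z [0.0929 0.0975 0.1001]
cap2 [0.6732 0.202  0.0268]
top [670.5 202.9] [71.4 73.4] 1.6 n 190 z [0.0257 0.0313 0.0326]
side [661.3 204.6] [58.  76.2] 0.2 n 80 z [0.0222 0.027  0.0324]
jar [0.5579 0.1874 0.0978]
top [562.8 190.4] [56.5 55.9] 48.4 n 378 z [0.0948 0.099  0.1026]
top body [544.8 178. ] [32.7 68. ] 28.9 n 57 z [0.014  0.0349 0.0542]
side [559.6 191.4] [56.5 59. ] 24.8 n 285 z [0.094  0.1007 0.1031]
side body [551.6 209.2] [76.2 38.6] 25.6 n 267 z [0.0135 0.0334 0.0516]
A [ 0.6006 -0.1589  0.0106]
top [ 603.7 -152. ] [100.3 101.7] 13.6 n 855 z [0.0264 0.0307 0.0343]
top floor [ 602.9 -155.9] [51.  54.4] 12.9 n 321 z [0.0039 0.0092 0.013 ]
side [ 602.8 -151.9] [102.6 108.1] 13.3 n 421 z [0.0263 0.0319 0.0348]
side floor [ 609.1 -164.4] [44.9 38.6] 18.7 n 84 z [0.0083 0.0109 0.0136]
B [ 0.6278 -0.3222  0.0096]
top [ 627.7 -314.8] [101.5 103.6] 28.0 n 841 z [0.0262 0.0306 0.0346]
top floor [ 627.8 -319.2] [57.1 53. ] 23.1 n 323 z [0.0046 0.0089 0.013 ]
side [ 628.4 -314.1] [100.5 110.5] 28.0 n 337 z [0.026  0.032  0.0352]
side floor [ 636.3 -331.1] [51.3 32.8] 31.3 n 61 z [0.0086 0.0109 0.0134]
```

View pics/crop.png

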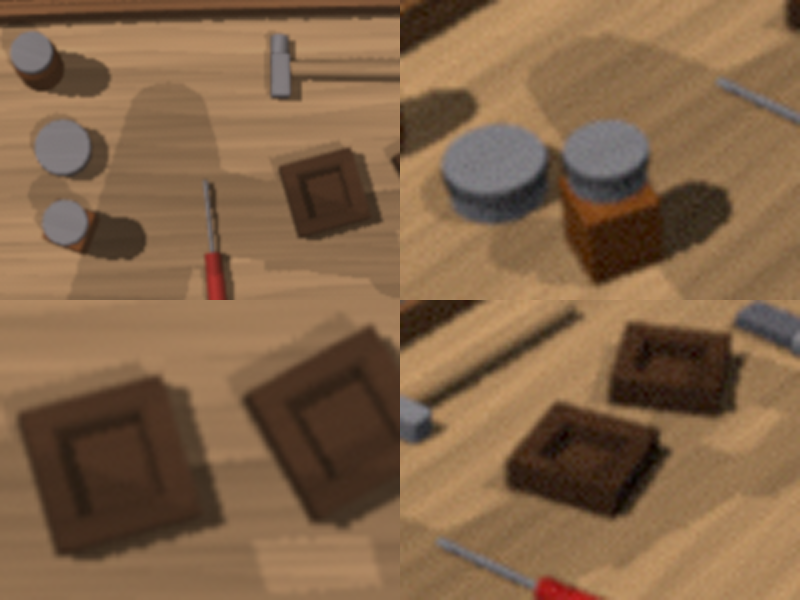

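Candidates for the block are A at (314,187), 0.62 m from the base, and B at (372,176), 0.70 m away, so I choose A. For the jar, the candidates are the square amber one at (183,202), the round jar at (167,119) and the loose larger cap at (181,163). The crop confirms that the square jar carries the smaller cap. Next is the jar's yaw.

```bash
cat > yaw.py <<'E'
import sys
from h import *
def yaw(name,c,zlo,zhi,R=.05):
    s=load(name);C=cloud(s)
    hsv=cv2.cvtColor(s['image'],cv2.COLOR_RGB2HSV)
    m=(np.hypot(C[...,0]-c[0],C[...,1]-c[1])<R)&(C[...,2]>zlo)&(C[...,2]<zhi)
    P=C[m][:,:2]-c; best=[]
    for a in np.radians(np.arange(0,90,.5)):
        q=P@np.array([[np.cos(a),-np.sin(a)],[np.sin(a),np.cos(a)]])
        d=np.abs(np.abs(q).max(1)-.028); best.append((np.minimum(d,.006)**2).mean())
    best=np.array(best);i=best.argmin();print(name,len(P),'yaw',i*.5,'rms mm',round(best[i]**.5*1000,2))
if __name__=='__main__':
    for n in('side','top'):
        for c in((.561,.191),(.5625,.191),(.561,.1925)): yaw(n,np.array(c),.012,.056)
    a=load('top');C=cloud(a)
    P=C[(np.hypot(C[...,0]-.603,C[...,1]+.152)<.085)&(C[...,2]>.025)&(C[...,2]<.036)]
    # cap centre by ray casting mask of cap top
    for n,z in(('top',.098),('side',.098)):
        s=load(n);D=cloud(s);m=((np.hypot(D[...,0]-.561,D[...,1]-.191)<.045)&(abs(D[...,2]-.098)<.009)).astype(np.uint8)
        k=max(cv2.findContours(m,0,1)[0],key=cv2.contourArea);e=cv2.fitEllipse(cv2.convexHull(k) if len(cv2.convexHull(k))>5 else k)
        print(n,'cap',np.round(e,1)if 0 else e[0],onplane(s,e[0],z).round(4))
    # block top outline, by colour: corners onto z=.03
    s=a;g=s['image'].astype(int).sum(2);m=((np.hypot(C[...,0]-.603,C[...,1]+.152)<.08)&(C[...,2]>.022)&(C[...,2]<.04)).astype(np.uint8)
    k=max(cv2.findContours(m,0,1)[0],key=cv2.contourArea)[:,0];w=onplane(s,k,.03)
    print('block outer',cv2.minAreaRect((w[:,:2]*1000).astype(np.float32)))
    for lo,hi in((-.01,.02),):
        m=((np.hypot(C[...,0]-.603,C[...,1]+.152)<.045)&(C[...,2]<.022)).astype(np.uint8)
        k=max(cv2.findContours(m,0,1)[0],key=cv2.contourArea)[:,0];w=onplane(s,k,.03)
        print('hole at rim height',cv2.minAreaRect((w[:,:2]*1000).astype(np.float32)))
E
python3 yaw.py
```

```text
side 276 yaw 68.0 rms mm 1.33
side 276 yaw 68.0 rms mm 1.42
side 276 yaw 68.0 rms mm 1.64
top 58 yaw 68.0 rms mm 1.17
top 58 yaw 67.5 rms mm 0.53
top 58 yaw 67.5 rms mm 1.15
top cap (182.0430450439453, 200.5280303955078) [[0.5617 0.1898 0.098 ]]
side cap (220.9700927734375, 218.11985778808594) [[0.5582 0.1939 0.098 ]]
block outer ((603.5610961914062, -151.80870056152344), (100.95799255371094, 102.45015716552734), 13.509636878967285)
hole at rim height ((603.2457885742188, -151.37347412109375), (58.0357780456543, 58.343482971191406), 13.82966423034668)
```

```bash
cat > go.py <<'E'
import sys
from h import *
from scipy.spatial.transform import Rotation as R
x,y,z,yw=map(float,sys.argv[1:5])
s=manip.sense();r=R.from_quat(s['tool_rot'])
t=R.from_euler('z',yw,degrees=True)*R.from_euler('x',180,degrees=True)
d=np.array([x,y,z])-s['tcp_pos']
print('t',s['t'],'tcp',s['tcp_pos'].round(4),'yaw',np.degrees(np.arctan2(*r.as_matrix()[1::-1,0])).round(2),'q6',np.degrees(s['q'][5]).round(1))
print('rot(tool)',(r.inv()*t).as_rotvec(degrees=True).round(2))
print('shift now mm',(r.inv().apply(d)*1000).round(1),' after rot',(t.inv().apply(d)*1000).round(1), 'F',s['force'].round(1),'T',s['ft_torque'].round(2),'gap',round(s['finger_gap'],3),'g',round(s['gripper_force'],1))
E
python3 go.py 0.562 0.190 0.2 14.5
```

```text
t 0.1 tcp [ 0.2569 -0.569   0.2127] yaw 24.28 q6 -10.2
rot(tool) [-0.12 -0.01  9.78]
shift now mm [ 590.2 -566.4   14. ]  after rot [ 485.4 -658.4   12.7] F [-0.1  0.7 -1. ] T [-0.04 -0.03  0.03] gap 1.001 g 0.0
```

Request:
{"name": "drive_tool", "arguments": {
  "plan": [
    [0.034,-0.033,0,0,0,0,1],
    [0.034,-0.033,0,0,0,0,1],
    [0.034,-0.033,0,0,0,0,1],
    [0.034,-0.033,0,0,0,0,1],
    [0.034,-0.033,0,0,0,0,1],
    [0.034,-0.033,0,0,0,0,1],
    [0.034,-0.033,0,0,0,0,1],
    [0.034,-0.033,0,0,0,0,1],
    [0.034,-0.033,0,0,0,0,1],
    [0.034,-0.033,0,0,0,0,1]
  ]
}}

```text
t: 1.1
tcp_pos: [0.4314, -0.1271, 0.2135]
tool_rot: [0.978, 0.21, -0.0, -0.0]
force: [-0.2, -0.4, -0.7]
finger_gap: 0.997
gripper_force: 0.0
```

```bash
python3 go.py 0.562 0.190 0.2 14.5
```

```text
t 1.1 tcp [ 0.4314 -0.1271  0.2135] yaw 24.26 q6 35.0
rot(tool) [-0.01  0.01  9.76]
shift now mm [ 249.3 -235.5   13.5]  after rot [ 205.8 -274.4   13.5] F [-0.2 -0.4 -0.7] T [ 0.04 -0.01 -0.01] gap 0.997 g 0.0
```

Request:
{"name": "drive_tool", "arguments": {
  "plan": [
    [0.035,-0.033,0,0,0,0,1],
    [0.035,-0.033,0,0,0,0,1],
    [0.035,-0.033,0,0,0,0,1],
    [0.035,-0.033,0,0,0,0,1],
    [0.035,-0.033,0,0,0,0,1],
    [0.035,-0.033,0,0,0,0,1],
    [0,0,0,0,0,5,1],
    [0,0,0,0,0,4.8,1],
    [0,0,0,0,0,0,1]
  ]
}}

```text
t: 2.0
tcp_pos: [0.5408, 0.1384, 0.213]
tool_rot: [0.992, 0.127, -0.001, -0.0]
force: [0.4, 0.0, 0.2]
finger_gap: 0.999
gripper_force: 0.0
```

```bash
python3 go.py 0.562 0.190 0.086 14.5
```

```text
t 2.0 tcp [0.5408 0.1384 0.213 ] yaw 14.56 q6 78.3
rot(tool) [-0.01  0.07  0.06]
shift now mm [ 33.6 -44.5 127. ]  after rot [ 33.4 -44.6 127. ] F [0.4 0.  0.2] T [-0.05 -0.03  0.02] gap 0.999 g 0.0
```

Request:
{"name": "drive_tool", "arguments": {
  "plan": [
    [0.0165,-0.0225,0,0,0,0,1],
    [0.0165,-0.0225,0.005,0,0,0,1],
    [0,0,0.04,0,0,0,1],
    [0,0,0.04,0,0,0,1],
    [0,0,0.025,0,0,0,1],
    [0,0,0,0,0,0,1]
  ]
}}

```text
t: 2.6
tcp_pos: [0.5585, 0.1887, 0.0997]
tool_rot: [0.992, 0.126, -0.005, 0.0]
force: [0.3, -0.2, 1.3]
finger_gap: 0.998
gripper_force: 0.0
```

```bash
python3 go.py 0.562 0.190 0.086 14.5
python3 - <<'E'
from h import *
a=snap('side'); save('pre',cv2.resize(a['image'][130:280,130:330],(800,600),interpolation=2))
E
```

```text
t 2.6 tcp [0.5585 0.1887 0.0997] yaw 14.53 q6 83.3
rot(tool) [-0.06  0.54  0.03]
shift now mm [ 3.8 -0.4 13.7]  after rot [ 3.7 -0.4 13.7] F [ 0.3 -0.2  1.3] T [-0.06  0.05  0.02] gap 0.998 g 0.0
```

View pics/pre.png

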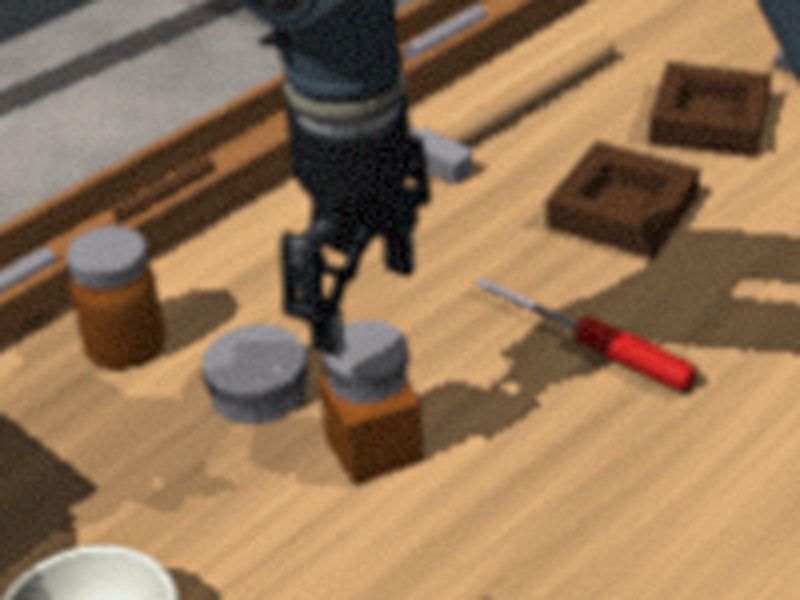

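The picture shows the gripper above the jar, with fingertips near (330,345) and (400,265) and the cap top at (367,345). I'll check the fingertip positions by depth before going lower.

```bash
python3 go.py 0.562 0.190 0.086 14.5; python3 - <<'E'
from h import *
for n in('side',):
    s=load(n);C=cloud(s);g=s['image'].max(2)
    t=np.array([.5585,.1887]);ax=np.array([.25,-.968])
    m=(g<60)&(np.hypot(C[...,0]-t[0],C[...,1]-t[1])<.08)&(C[...,2]>.08)&(C[...,2]<.16)
    P=C[m]; y=(P[:,:2]-t)@ax; x=(P[:,:2]-t)@np.array([.968,.25])
    for sg in(-1,1):
        k=y*sg>.02; o=P[k][:,2].argsort()[:12]
        print(sg,k.sum(),np.c_[x[k][o],y[k][o],P[k][o][:,2]].round(3).tolist())
    D=C[(np.hypot(C[...,0]-.561,C[...,1]-.191)<.06)&(abs(C[...,2]-.098)<.006)&(g>90)];print(cv2.minAreaRect((D[:,:2]*1000).astype(np.float32)))
E
```

```text
t 2.65 tcp [0.5605 0.189  0.102 ] yaw 14.51 q6 83.3
rot(tool) [-0.03  0.26  0.01]
shift now mm [ 1.8 -0.6 16. ]  after rot [ 1.7 -0.6 16. ] F [-0.1  0.   0.8] T [ 0.04 -0.06  0.02] gap 0.998 g 0.0
-1 46 [[-0.017, -0.021, 0.09], [-0.016, -0.024, 0.092], [-0.017, -0.021, 0.093], [-0.013, -0.024, 0.095], [-0.016, -0.024, 0.095], [-0.017, -0.02, 0.096], [-0.015, -0.022, 0.097], [-0.013, -0.023, 0.097], [-0.006, -0.051, 0.142], [-0.005, -0.049, 0.142], [-0.005, -0.054, 0.143], [-0.001, -0.057, 0.144]]
1 40 [[0.001, 0.043, 0.137], [-0.002, 0.043, 0.138], [-0.005, 0.043, 0.139], [0.007, 0.042, 0.139], [0.002, 0.044, 0.139], [0.004, 0.043, 0.139], [-0.008, 0.043, 0.14], [-0.004, 0.045, 0.141], [0.008, 0.044, 0.141], [-0.002, 0.043, 0.141], [0.002, 0.045, 0.142], [-0.008, 0.045, 0.142]]
((564.6517333984375, 190.10101318359375), (57.5199089050293, 51.87211608886719), 72.23963165283203)
```

```bash
python3 - <<'E'
from h import *
s=snap('side');C=cloud(s);g=s['image']
save('c2',cv2.resize(g[165:245,180:260],(600,600),interpolation=0))
t=np.array([.5605,.189])
for v in range(190,226,3):
    print(v,[(u,g[v,u].max(),*(C[v,u]*1000).astype(int)) for u in (210,212,214,228,230,232)])
E
```

```text
190 [(210, np.uint8(58), np.int64(768), np.int64(46), np.int64(2)), (212, np.uint8(30), np.int64(555), np.int64(218), np.int64(209)), (214, np.uint8(4), np.int64(542), np.int64(222), np.int64(218)), (228, np.uint8(18), np.int64(572), np.int64(147), np.int64(159)), (230, np.uint8(16), np.int64(564), np.int64(147), np.int64(163)), (232, np.uint8(87), np.int64(560), np.int64(144), np.int64(164))]
193 [(210, np.uint8(93), np.int64(537), np.int64(240), np.int64(222)), (212, np.uint8(205), np.int64(752), np.int64(52), np.int64(1)), (214, np.uint8(191), np.int64(747), np.int64(48), np.int64(2)), (228, np.uint8(19), np.int64(572), np.int64(147), np.int64(149)), (230, np.uint8(7), np.int64(566), np.int64(146), np.int64(152)), (232, np.uint8(78), np.int64(562), np.int64(143), np.int64(152))]
196 [(210, np.uint8(22), np.int64(549), np.int64(231), np.int64(201)), (212, np.uint8(42), np.int64(546), np.int64(227), np.int64(200)), (214, np.uint8(62), np.int64(540), np.int64(225), np.int64(202)), (228, np.uint8(42), np.int64(575), np.int64(146), np.int64(137)), (230, np.uint8(15), np.int64(566), np.
[... 2960 characters left out ...]
np.int64(566), np.int64(218), np.int64(102)), (214, np.uint8(150), np.int64(566), np.int64(212), np.int64(99)), (228, np.uint8(77), np.int64(537), np.int64(187), np.int64(99)), (230, np.uint8(62), np.int64(532), np.int64(184), np.int64(99)), (232, np.uint8(147), np.int64(607), np.int64(106), np.int64(2))]
223 [(210, np.uint8(94), np.int64(650), np.int64(157), np.int64(0)), (212, np.uint8(77), np.int64(567), np.int64(219), np.int64(92)), (214, np.uint8(93), np.int64(557), np.int64(220), np.int64(98)), (228, np.uint8(45), np.int64(532), np.int64(193), np.int64(95)), (230, np.uint8(57), np.int64(533), np.int64(184), np.int64(88)), (232, np.uint8(180), np.int64(597), np.int64(117), np.int64(4))]
```

View pics/c2.png

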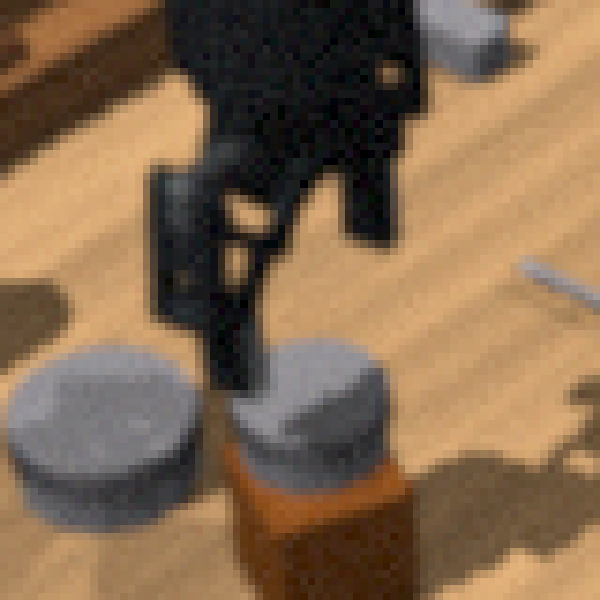

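The crop shows the tips at about (240,385) and (370,245). By depth they are about 35 mm above the cap, higher than the overhang would suggest. I'll descend to the nominal grasp height and close gently, and the opening will show which is right.

Request:
{"name": "drive_tool", "arguments": {
  "plan": [
    [0.0015,0,0.008,0,0,0,1],
    [0,0,0.007,0,0,0,1],
    [0,0,0,0,0,0,1],
    [0,0,0,0,0,0,0.3],
    [0,0,0,0,0,0,0.2],
    [0,0,0,0,0,0,0.2],
    [0,0,0,0,0,0,0.2]
  ],
  "newtons": 25
}}

```text
t: 3.4
tcp_pos: [0.5635, 0.19, 0.0888]
tool_rot: [0.992, 0.126, 0.0, -0.0]
force: [0.1, -0.5, 0.1]
finger_gap: 0.599
gripper_force: 0.0
```

```bash
python3 go.py 0.562 0.190 0.086 14.5; python3 - <<'E'
from h import *
s=snap('side');g=s['image']
save('c3',cv2.resize(g[165:245,180:260],(600,600),interpolation=0))
E
```

```text
t 3.4 tcp [0.5635 0.19   0.0888] yaw 14.48 q6 83.4
rot(tool) [ 0.   -0.02 -0.02]
shift now mm [-1.5 -0.4  2.8]  after rot [-1.5 -0.4  2.8] F [ 0.1 -0.5  0.1] T [0.03 0.03 0.03] gap 0.599 g 0.0
```

View pics/c3.png

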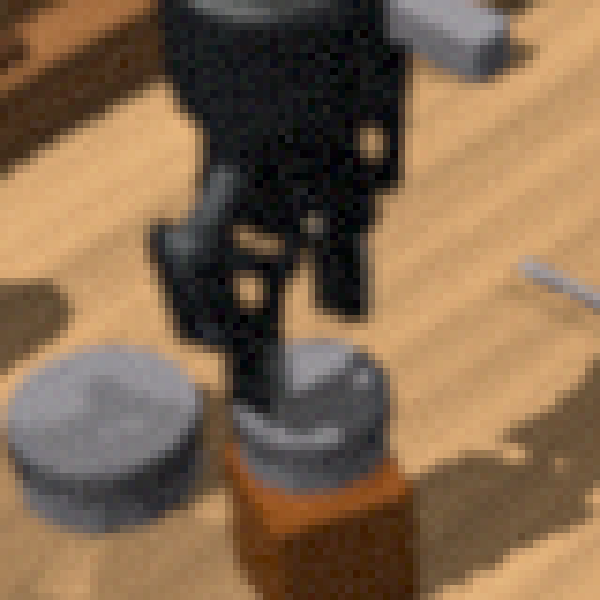

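The fingers closed past the cap's width without touching it, so the tips at about (255,400) and (345,310) are above the cap. I'll measure the tips by depth.

```bash
cat > tips.py <<'E'
from h import *
from scipy.spatial.transform import Rotation as R
for n in ('side','top'):
    s=snap(n);C=cloud(s);g=s['image'].max(2)
    q=manip.sense();t=q['tcp_pos'];M=R.from_quat(q['tool_rot'])
    P=M.inv().apply((C-t).reshape(-1,3)).reshape(C.shape)   # tool frame
    m=(np.hypot(P[...,0],P[...,1])<.09)&(P[...,2]<.02)&(C[...,2]>.104)&(P[...,2]>-.12)
    Q=P[m]*1000
    print(n,'tool-frame by z: n, x range, y range')
    for z in range(-115,20,8):
        k=Q[(Q[:,2]>=z)&(Q[:,2]<z+8)]
        if len(k)>2:
            l=k[k[:,1]<0];r=k[k[:,1]>=0];f=lambda a:[a[:,0].min().round(),a[:,0].max().round(),a[:,1].min().round(),a[:,1].max().round()] if len(a) else None
            print(z,len(k),f(l),f(r))
E
python3 tips.py
```

```text
side tool-frame by z: n, x range, y range
-115 63 [np.float64(-19.0), np.float64(12.0), np.float64(-68.0), np.float64(-12.0)] [np.float64(-19.0), np.float64(-9.0), np.float64(7.0), np.float64(65.0)]
-107 74 [np.float64(-17.0), np.float64(11.0), np.float64(-66.0), np.float64(-16.0)] [np.float64(-17.0), np.float64(-0.0), np.float64(2.0), np.float64(58.0)]
-99 83 [np.float64(-17.0), np.float64(14.0), np.float64(-64.0), np.float64(-2.0)] [np.float64(-16.0), np.float64(1.0), np.float64(5.0), np.float64(60.0)]
-91 50 [np.float64(-16.0), np.float64(13.0), np.float64(-62.0), np.float64(-19.0)] [np.float64(-16.0), np.float64(-5.0), np.float64(18.0), np.float64(59.0)]
-83 60 [np.float64(-12.0), np.float64(11.0), np.float64(-60.0), np.float64(-24.0)] [np.float64(-12.0), np.float64(-2.0), np.float64(22.0), np.float64(57.0)]
-75 52 [np.float64(-12.0), np.float64(11.0), np.float64(-58.0), np.float64(-28.0)] [np.float64(-12.0), np.float64(11.0), np.float64(26.0), np.float64(57.0)]
-67 27 [np.float64(-10.0), np.float64(-5.0), np.float64(-41.0), np.float64(-26.0)] [np.float64(-10.0), np.float64(11.0)
[... 1405 characters left out ...]
.0)] [np.float64(-10.0), np.float64(-8.0), np.float64(49.0), np.float64(63.0)]
-91 6 [np.float64(-10.0), np.float64(-7.0), np.float64(-52.0), np.float64(-46.0)] [np.float64(-10.0), np.float64(-9.0), np.float64(51.0), np.float64(59.0)]
-83 24 [np.float64(-10.0), np.float64(1.0), np.float64(-51.0), np.float64(-45.0)] [np.float64(-10.0), np.float64(3.0), np.float64(33.0), np.float64(56.0)]
-75 19 [np.float64(-11.0), np.float64(-9.0), np.float64(-52.0), np.float64(-47.0)] [np.float64(-11.0), np.float64(2.0), np.float64(32.0), np.float64(57.0)]
-67 4 [np.float64(-5.0), np.float64(-5.0), np.float64(-44.0), np.float64(-44.0)] [np.float64(-10.0), np.float64(-4.0), np.float64(36.0), np.float64(43.0)]
```

The lateral geometry agrees. The physical tips are about 25 mm behind the reported TCP at this opening and 34 mm when fully open, so the reported z is about 34 mm too low. Correcting for that, the grasp should be at a reported z of about 0.048.

Request:
{"name": "drive_tool", "arguments": {
  "plan": [
    [-0.001,0,0,0,0,0,1],
    [0,0,0,0,0,0,1],
    [0,0,0,0,0,0,1],
    [0,0,0.015,0,0,0,1],
    [0,0,0.015,0,0,0,1],
    [0,0,0.011,0,0,0,1],
    [0,0,0,0,0,0,1],
    [0,0,0,0,0,0,-1],
    [0,0,0,0,0,0,-1],
    [0,0,0,0,0,0,-1]
  ],
  "newtons": 60
}}

```text
t: 4.55
tcp_pos: [0.563, 0.1902, 0.0486]
tool_rot: [0.992, 0.126, 0.001, -0.0]
force: [-1.4, 2.2, 3.1]
finger_gap: 0.656
gripper_force: 63.2
```

Request:
{"name": "drive_tool", "arguments": {
  "plan": [
    [0,0,0,0,0,0,-1],
    [0,0,0,0,0,0,-1]
  ]
}}

```text
t: 4.75
tcp_pos: [0.5629, 0.1902, 0.0485]
tool_rot: [0.992, 0.126, 0.001, -0.0]
force: [-2.4, 2.6, 6.0]
finger_gap: 0.66
gripper_force: 63.3
```

```bash
python3 go.py 0.562 0.190 0.048 14.5;python3 - <<'E'
from h import *
s=snap('side');g=s['image']
save('c4',cv2.resize(g[165:265,180:280],(600,600),interpolation=0))
E
```

```text
t 4.75 tcp [0.5629 0.1902 0.0485] yaw 14.48 q6 83.4
rot(tool) [-0.01 -0.1  -0.02]
shift now mm [-1.  -0.1  0.5]  after rot [-1.  -0.1  0.5] F [-2.4  2.6  6. ] T [ 0.25  0.16 -0.01] gap 0.66 g 63.3
```

View pics/c4.png

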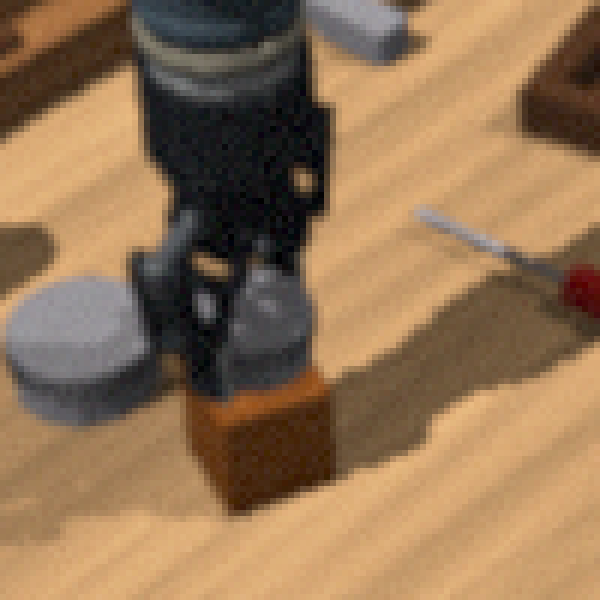

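The crop shows the cap gripped at about (255,330), with the jar body below it. Now I'll lift it and check.

Request:
{"name": "drive_tool", "arguments": {
  "plan": [
    [0,0,-0.005,0,0,0,-1],
    [0,0,-0.015,0,0,0,-1],
    [0,0,-0.02,0,0,0,-1],
    [0,0,-0.02,0,0,0,-1],
    [0,0,0,0,0,-7,-1],
    [0,0,0,0,0,-7,-1],
    [0,0,0,0,0,-7,-1],
    [0,0,0,0,0,-7.5,-1],
    [0,0,0,0,0,-7,-1],
    [0,0,0,0,0,0,-1]
  ]
}}

```text
t: 5.8
tcp_pos: [0.5614, 0.1892, 0.1065]
tool_rot: [0.906, 0.422, -0.001, -0.0]
force: [-0.2, 0.0, -4.8]
finger_gap: 0.66
gripper_force: 65.0
```

```bash
python3 go.py 0.6033 -0.1515 0.1085 50
```

```text
t 5.8 tcp [0.5614 0.1892 0.1065] yaw 49.97 q6 47.9
rot(tool) [-0.09  0.14 -0.03]
shift now mm [-233.9  251.2   -1.8]  after rot [-234.   251.1   -2. ] F [-0.2  0.  -4.8] T [ 0.01 -0.01 -0.02] gap 0.66 g 65.0
```

Request:
{"name": "drive_tool", "arguments": {
  "plan": [
    [-0.015,0.016,0,0,0,0,-1],
    [-0.029,0.031,0,0,0,0,-1],
    [-0.034,0.036,0,0,0,0,-1],
    [-0.034,0.036,0,0,0,0,-1],
    [-0.034,0.036,0,0,0,0,-1],
    [-0.034,0.036,0,0,0,0,-1],
    [-0.029,0.031,0,0,0,0,-1],
    [-0.017,0.019,0,0,0,0,-1],
    [-0.008,0.01,-0.001,0,0,0,-1],
    [0,0,0,0,0,0,-1]
  ]
}}

```text
t: 6.8
tcp_pos: [0.6043, -0.1526, 0.1082]
tool_rot: [0.907, 0.421, -0.0, 0.0]
force: [0.2, 0.3, -3.8]
finger_gap: 0.659
gripper_force: 65.1
```

Request:
{"name": "drive_tool", "arguments": {
  "plan": [
    [0,0,0,0,0,0,-1],
    [0,0,0,0,0,0,-1]
  ]
}}

```text
t: 7.0
tcp_pos: [0.6034, -0.1486, 0.1083]
tool_rot: [0.906, 0.423, -0.001, -0.001]
force: [-0.2, -0.3, -4.0]
finger_gap: 0.66
gripper_force: 65.1
```

```bash
cat > chk.py <<'E'
from h import *
import yaw,sys
a=snap('side');b=snap('top')
s=manip.sense();t=s['tcp_pos'];z0=t[2]-.0485  # underside
C=cloud(a);g=cv2.cvtColor(a['image'],cv2.COLOR_RGB2HSV)
m=(np.hypot(C[...,0]-t[0],C[...,1]-t[1])<.06)&(C[...,2]>z0+.006)&(C[...,2]<z0+.057)&(C[...,2]>.034)
P=C[m][:,:2]
from scipy.optimize import minimize
def f(p):
    c,sn=np.cos(p[2]),np.sin(p[2]);q=(P-p[:2]/1000)@np.array([[c,-sn],[sn,c]])
    return np.abs(np.abs(q).max(1)-.028).mean()*1000
best=min((minimize(f,[t[0]*1000,t[1]*1000,np.radians(y)],method='Nelder-Mead') for y in(-5,13,30)),key=lambda r:r.fun)
print('jar body',len(P),best.x[:2].round(1),'yaw',np.degrees(best.x[2]).round(1)%90,'mean resid mm',round(best.fun,2),'tcp',t.round(4),'z amber',C[m][:,2].min().round(3))
E
python3 go.py 0.6033 -0.1515 0.1085 50; python3 chk.py
```

```text
t 7.0 tcp [ 0.6034 -0.1486  0.1083] yaw 50.06 q6 15.8
rot(tool) [-0.13  0.01  0.06]
shift now mm [-2.3  1.8 -0.2]  after rot [-2.3  1.8 -0.2] F [-0.2 -0.3 -4. ] T [ 0.04 -0.05  0.02] gap 0.66 g 65.1
jar body 281 [ 603.2 -149.9] yaw 13.0 mean resid mm 1.29 tcp [ 0.6038 -0.1489  0.1085] z amber 0.066
```

Request:
{"name": "drive_tool", "arguments": {
  "plan": [
    [-0.0015,0.001,0.01,0,0,0,-1],
    [0,0,0.014,0,0,0,-1],
    [0,0,0,0,0,0,-1],
    [0,0,0.004,0,0,0,-1],
    [0,0,0.004,0,0,0,-1],
    [0,0,0.003,0,0,0,-1],
    [0,0,0,0,0,0,-1]
  ]
}}

```text
t: 7.8
tcp_pos: [0.6048, -0.1518, 0.0779]
tool_rot: [0.906, 0.422, 0.001, 0.0]
force: [-5.5, 5.6, 17.9]
finger_gap: 0.66
gripper_force: 67.1
```

```bash
python3 go.py 0.6036 -0.1507 0.0565 50; python3 chk.py
```

```text
t 7.8 tcp [ 0.6048 -0.1518  0.0779] yaw 49.96 q6 15.6
rot(tool) [ 0.08 -0.11 -0.04]
shift now mm [-0.  -1.7 21.4]  after rot [ 0.  -1.6 21.4] F [-5.5  5.6 17.9] T [ 0.77  0.93 -0.07] gap 0.66 g 67.1
jar body 272 [ 603.8 -153.4] yaw 12.2 mean resid mm 1.83 tcp [ 0.6047 -0.1518  0.0779] z amber 0.035
```

Contact is at the rim, and the force points towards (-x,+y), which is the same way my position is off. I'll back off, shift 1.5 mm along tool -y and try again.

Request:
{"name": "drive_tool", "arguments": {
  "plan": [
    [0,-0.0015,-0.003,0,0,0,-1],
    [0,0,0,0,0,0,-1],
    [0,0,0.003,0,0,0,-1],
    [0,0,0.003,0,0,0,-1],
    [0,0,0.002,0,0,0,-1]
  ]
}}

```text
t: 8.4
tcp_pos: [0.6028, -0.1518, 0.0675]
tool_rot: [0.906, 0.422, -0.0, -0.0]
force: [-0.0, -0.6, -3.6]
finger_gap: 0.659
gripper_force: 65.3
```

```bash
python3 go.py 0.6036 -0.1507 0.0565 50
```

```text
t 8.4 tcp [ 0.6028 -0.1518  0.0675] yaw 49.97 q6 15.6
rot(tool) [-0.04  0.   -0.03]
shift now mm [ 1.4 -0.1 11. ]  after rot [ 1.4 -0.1 11. ] F [-0.  -0.6 -3.6] T [ 0.02 -0.22  0.04] gap 0.659 g 65.3
```

It's in, 11 mm deep with no load. I'll continue down to the floor.

Request:
{"name": "drive_tool", "arguments": {
  "plan": [
    [0,0,0.003,0,0,0,-1],
    [0,0,0.003,0,0,0,-1],
    [0,0,0.003,0,0,0,-1],
    [0,0,0.0015,0,0,0,-1],
    [0,0,0,0,0,0,-1]
  ]
}}

```text
t: 8.9
tcp_pos: [0.6027, -0.1517, 0.0577]
tool_rot: [0.906, 0.422, -0.0, -0.0]
force: [0.4, -0.2, -4.5]
finger_gap: 0.659
gripper_force: 65.3
```

```bash
python3 go.py 0.6036 -0.1507 0.0565 50; python3 chk.py
```

```text
t 8.9 tcp [ 0.6027 -0.1517  0.0577] yaw 49.98 q6 15.6
rot(tool) [-0.03  0.01 -0.02]
shift now mm [1.3 0.1 1.2]  after rot [1.3 0.1 1.2] F [ 0.4 -0.2 -4.5] T [ 0.05 -0.08 -0.02] gap 0.659 g 65.3
jar body 215 [ 602.  -152.6] yaw 12.1 mean resid mm 4.16 tcp [ 0.6027 -0.1516  0.058 ] z amber 0.034
```

Request:
{"name": "drive_tool", "arguments": {
  "plan": [
    [0,0,0.001,0,0,0,-1],
    [0,0,0.001,0,0,0,-1],
    [0,0,0.0005,0,0,0,-1],
    [0,0,0,0,0,0,-1]
  ]
}}

```text
t: 9.4
tcp_pos: [0.6029, -0.1516, 0.0566]
tool_rot: [0.906, 0.422, 0.0, 0.0]
force: [-2.2, 1.3, 3.8]
finger_gap: 0.663
gripper_force: 65.8
```

```bash
python3 go.py 0.6036 -0.1507 0.0565 50
```

```text
t 9.4 tcp [ 0.6029 -0.1516  0.0566] yaw 49.98 q6 15.6
rot(tool) [ 0.02 -0.01 -0.02]
shift now mm [ 1.2 -0.   0.1]  after rot [ 1.2 -0.   0.1] F [-2.2  1.3  3.8] T [0.22 0.26 0.  ] gap 0.663 g 65.8
```

It's home: contact at reported z 0.0566, which equals the grasp height plus 8 mm. Now I'll unscrew anticlockwise, which is negative about tool z, rising slightly as I turn.

Request:
{"name": "drive_tool", "arguments": {
  "plan": [
    [0,0,0,0,0,0,-1],
    [0,0,0,0,0,-4,-1],
    [0,0,-0.0002,0,0,-5,-1],
    [0,0,-0.0002,0,0,-5,-1],
    [0,0,-0.0002,0,0,-5,-1],
    [0,0,-0.0002,0,0,-5,-1]
  ],
  "newtons": 85
}}

```text
t: 10.0
tcp_pos: [0.6032, -0.1514, 0.0574]
tool_rot: [0.798, 0.603, 0.001, 0.0]
force: [-1.6, 1.7, 4.2]
finger_gap: 0.656
gripper_force: 88.7
```

```bash
python3 go.py 0.6036 -0.1507 0.0565 50
```

```text
t 10.0 tcp [ 0.6032 -0.1514  0.0574] yaw 74.11 q6 -8.6
rot(tool) [ 0.05 -0.05 24.11]
shift now mm [0.8 0.2 0.9]  after rot [ 0.8 -0.2  0.9] F [-1.6  1.7  4.2] T [ 0.33  0.16 -0.2 ] gap 0.656 g 88.7
```

Request:
{"name": "drive_tool", "arguments": {
  "plan": [
    [0,0,-0.0002,0,0,-5,-1],
    [0,0,-0.0002,0,0,-5,-1],
    [0,0,-0.0002,0,0,-5,-1],
    [0,0,-0.0002,0,0,-5,-1],
    [0,0,-0.0002,0,0,-5,-1],
    [0,0,0,0,0,0,-1]
  ]
}}

```text
t: 10.6
tcp_pos: [0.6025, -0.1509, 0.0585]
tool_rot: [0.649, 0.761, 0.0, -0.0]
force: [-2.8, 3.7, 6.1]
finger_gap: 0.65
gripper_force: 88.7
```

```bash
python3 go.py 0.6036 -0.1507 0.0565 50; python3 chk.py
```

```text
t 10.6 tcp [ 0.6025 -0.1509  0.0585] yaw 99.06 q6 -33.5
rot(tool) [-4.000e-02 -5.000e-02  4.906e+01]
shift now mm [0.  1.1 2. ]  after rot [0.8 0.7 2. ] F [-2.8  3.7  6.1] T [0.5  0.33 0.09] gap 0.65 g 88.7
jar body 204 [ 602.5 -152.6] yaw 14.7 mean resid mm 3.42 tcp [ 0.6025 -0.1509  0.0585] z amber 0.034
```

Request:
{"name": "drive_tool", "arguments": {
  "plan": [
    [0,0,-0.0002,0,0,-5,-1],
    [0,0,-0.0002,0,0,-5,-1],
    [0,0,-0.0002,0,0,-4,-1],
    [0,0,0,0,0,-2.5,-1],
    [0,0,0,0,0,0,-1]
  ]
}}

```text
t: 11.2
tcp_pos: [0.602, -0.151, 0.0586]
tool_rot: [0.534, 0.846, -0.0, -0.001]
force: [-3.4, 1.3, 5.9]
finger_gap: 0.657
gripper_force: 88.9
```

```bash
python3 go.py 0.6036 -0.1507 0.0565 50
```

```text
t 11.2 tcp [ 0.602  -0.151   0.0586] yaw 115.49 q6 -49.9
rot(tool) [-1.100e-01 -5.000e-02  6.549e+01]
shift now mm [-0.4  1.6  2.1]  after rot [1.3 1.1 2.1] F [-3.4  1.3  5.9] T [ 0.39  0.58 -0.07] gap 0.657 g 88.9
```

Request:
{"name": "drive_tool", "arguments": {
  "plan": [
    [0,0,-0.001,0,0,0,-1],
    [0,0,-0.0015,0,0,0,-1],
    [0,0,-0.001,0,0,0,-1],
    [0,0,0,0,0,0,-1]
  ]
}}

```text
t: 11.6
tcp_pos: [0.6028, -0.1518, 0.0613]
tool_rot: [0.534, 0.846, -0.0, -0.0]
force: [-0.9, 0.8, -1.0]
finger_gap: 0.659
gripper_force: 90.0
```

```bash
python3 go.py 0.6036 -0.1507 0.0565 50
```

```text
t 11.6 tcp [ 0.6028 -0.1518  0.0613] yaw 115.47 q6 -49.9
rot(tool) [-1.000e-02 -0.000e+00  6.547e+01]
shift now mm [0.6 1.2 4.8]  after rot [ 1.3 -0.1  4.8] F [-0.9  0.8 -1. ] T [ 0.2   0.25 -0.  ] gap 0.659 g 90.0
```

Only the cap's weight is carried (-1 N), so it's free. I'll lift it to about 20 mm above the mouth.

Request:
{"name": "drive_tool", "arguments": {
  "plan": [
    [0,0,-0.002,0,0,0,-1],
    [0,0,-0.004,0,0,0,-1],
    [0,0,-0.006,0,0,0,-1],
    [0,0,-0.006,0,0,0,-1],
    [0,0,-0.006,0,0,0,-1],
    [0,0,-0.001,0,0,0,-1],
    [0,0,0,0,0,0,-1],
    [0,0,0,0,0,0,-1],
    [0,0,0,0,0,0,-1]
  ]
}}

```text
t: 12.5
tcp_pos: [0.6026, -0.1516, 0.0862]
tool_rot: [0.534, 0.846, -0.0, -0.0]
force: [-0.4, -0.8, -1.2]
finger_gap: 0.654
gripper_force: 89.9
```

```bash
python3 go.py 0.6036 -0.1507 0.0865 50; python3 - <<'E'
from h import *
s=snap('side');C=cloud(s);save('end',cv2.resize(s['image'][110:210,240:340],(600,600),interpolation=0))
m=(np.hypot(C[...,0]-.603,C[...,1]+.152)<.06)&(C[...,2]>.035)
h=cv2.cvtColor(s['image'],cv2.COLOR_RGB2HSV);k=m&(h[...,1]>120)&(h[...,2]>40)
print('amber z',np.percentile(C[k][:,2],[5,50,95,99]).round(3))
E
```

```text
t 12.5 tcp [ 0.6026 -0.1516  0.0862] yaw 115.48 q6 -49.9
rot(tool) [-4.000e-02 -1.000e-02  6.548e+01]
shift now mm [ 0.4  1.3 -0.3]  after rot [ 1.3  0.2 -0.3] F [-0.4 -0.8 -1.2] T [ 0.03 -0.02 -0.01] gap 0.654 g 89.9
amber z [0.036 0.069 0.098 0.243]
```

View pics/end.png

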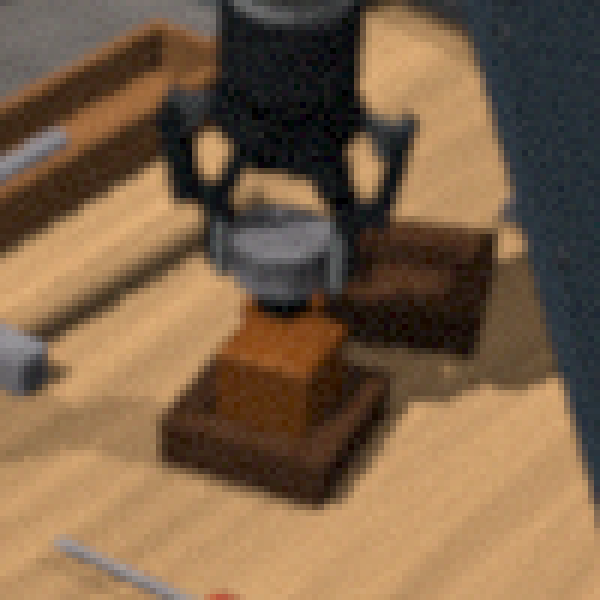

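The picture shows the jar home in the block at about (280,370) and the cap held level at (280,250). By TCP height the rim is about 20 mm clear of the mouth, and the wrist carries only the cap's weight. Handing in.

```bash
python3 -c "
from station import manip
print(manip.sign_off())"
```

```text
the job is handed in; nothing more can be done
None
```

I handed the job in at about 12.5 s of robot time: the jar stands home in the nearest block's recess, and the cap is unscrewed and held level about 20 mm above the mouth; no verdict came back.

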